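Click the julienne insert into a kitchen slicer, under its leaf springs

ROBOT

A 7-joint arm with a two-finger parallel gripper is mounted at the origin on a cart in front of the work surface, level with it; the furniture and walls round the work are solid. World frame = base frame: x ahead of the robot, y to its left, z up, the work surface at z = 0. Lengths are in m, angles in rad, forces in N, time in s.
With the tool pointing down it reaches from about 0.4 to 0.85 m from the base axis. Payload 10.4 kg.
Tool frame: the origin (TCP) lies midway between the tips of the shut fingers; the grasp point (between the pads) lies 19 mm behind it (manip.tcp_to_grasp is the distance from the TCP to the grasp point, in m); z points along the fingers, y is the line along which they close (so a half turn about z gives the same grasp; the last joint's range is limited). The gripper opens to 85 mm and grips with 20 to 120 N. Pads are 22 mm wide; open, the fingers measure 114 mm over their backs; the gripper's body (76 mm by 85 mm) begins 54 mm behind the grasp point. The pads swing forward as they close: fully open they stand 13 mm farther back than shut.
Start: joints at [-1.283, 0.332, -0.065, 1.46, 0.022, 1.35, -0.088], TCP at [0.191, 0.595, 0.231] pointing down, gripper open.
Joint ranges: [-2.6, 2.6], [-0.5, 2.12], [-1.47, 1.34], [0.16, 2.42], [-1.27, 4.41], [0.06, 2.06], [-2.6, 2.6]. Speed limits (rad/s): [2.22, 2.22, 2.79, 2.79, 3.14, 3.14, 3.14].

INTERFACE

Orientations are given as a unit quaternion [x, y, z, w].
In Python, from workcell import manip gives the robot as it stands.
- The arm moves only by the shell command python3 -m jog 'ROWS' [FORCE]. ROWS is a JSON object of lists of equal length, an entry for each row: "offset": the shift along the world's x, y, z in m, a list of three; "yaw": the turn about the world's z in degrees; "jaw": the closure, from 0 (fully open) to 1 (shut). A call has 1 to 20 rows; each row shifts and turns the commanded pose from where the row before left it; what a row does not reach is not made up. A row lasts 1/12 s, in which the tool goes at most 41.7 mm and 7.16 degrees, less where a joint would pass 70% of its speed; a pose out of reach is approached as far as the arm can. A call is refused whole if a number of a shift passes 0.0417 or a number of a turn 7.16, either way. A call with a gripper value outside its range is refused whole. The fingers move at their own pace and stop on an object; FORCE is the grip in N (left out, the last holds). Time passes only in rows, so rows that do not move let the fingers close. It gives the time, the measured TCP pose, the force, the opening and the grip force at its end, in the units of the state.
- manip.get_obs(): the state, without advancing time (a new reading comes with each control period).
- manip.camera(name): name is "scene" or "side" or "wrist"; returns a dict with "frame" (420x560x3 uint8, red, green, blue), "camera_matrix" (3x3 intrinsics, pixels), "eye" and "attitude" of the camera in the world; the wrist camera has in their place "hand_eye" (4x4, takes a point from camera to tool coordinates, whose origin is the TCP and whose axes are the flange's). Camera axes: x right, y up, looking along -z (the intrinsics and any distortion apply to the point x, -y, -z); pixel columns grow to the right and rows downward; lengths in m; the calibration is good to about 2 mm. A picture is of the moment at which its call begins: read the wrist's pose just before it. There is no depth.
- manip.hand_in(): hands the job in; it is judged then, once.
Trained networks look in a picture, given as the dict that the camera call returned (one of the last four; its "shot" number tells which), for a name from the list of things; names that differ only in an ending like _2 or _b are one class to them, and where a whole thing is asked for, a point or a joint stands for the part that bears it (a point fixed in the world has none). Each returns a list of dicts, best first, with "score" (0 to 1); they miss things now and then, are a little off and sometimes report something else, mostly with a low value. They report only what shows in the picture. A call takes as long as a camera call.
- manip.masks_of(picture, name): "region" (420x560 bool, what is visible of it).
- manip.tip_of(picture, name): "at" ([x, y, z] in m, in world coordinates, good to about 4 mm: a listed point, or the origin of a listed thing).
The state is a dict: "clock": time; "joint_pos": joint angles; "joint_velocities": joint speeds; "tau": joint torques, N m; "position": TCP position; "ee_rot": TCP orientation; "ft_force": force on the tool from outside, world axes, zero at the start; "torque": the same for the moment, N m; "grip_width": opening from 0.0 (shut) to 1.0 (fully open); "grasp_force": force on a finger pad.
Only numpy, scipy, OpenCV 4.12 (cv2) and the standard library are available. Lean on these libraries where they do the work, as an engineer would, in place of code of your own. Each camera call takes 0.05 s, during which the arm holds its last target. There are 200 camera calls.

TASK

The white kitchen slicer lies on the worktop with its green julienne insert lying loose in the channel, nose propped up by a spring tongue. With the fingertips press the insert down hard on its ribbed thumb pad and, keeping it pressed, push it along the channel under the two leaf springs until it is fully home against the blade bridge and the spring tongue has snapped up behind it. Do not pick the insert up, leave the other things on the worktop where they are, and take the hand away.

Things in the scene. Friction and masses are not known exactly. Their poses are not given: they have to be found in the camera images.
- slicer: White kitchen slicer (mandoline), fixed, lying flat. Origin: on the worktop below the free end of the spring tongue, under the channel's centre line. x: the way the insert slides home, y across, z up; it spans x -118 to +167 mm, y +-58 mm. The channel, 95 mm wide, has its bed at z = 20 mm and side rails to z = 30 mm.
- slicer_entry (a point): On the bed's centre line (z = 20 mm), x = 29 mm in the slicer's frame, where a guide cap begins over each side rail (to x = 92 mm). Caps reach in to 38 mm off the centre line, underside z = 29 mm, top 38 mm. Beside each, 28 to 39 mm off the centre line, a leaf spring slopes down along the way in; it drags on the insert's top with about 2 N. 56 mm stay open between the springs for fingers.
- slicer_stop (a point): On the bed's centre line (z = 20 mm), x = 92 mm in the slicer's frame: the face of the blade bridge, the rigid stop for the insert's nose. The blade on it reaches up to z = 28 mm.
- insert: Green insert plate, loose, 90 mm long (x) x 92 mm wide (y) x 5 mm thick, about 90 g. Origin: centre of its underside; x points to its nose, z up. Thumb bar across it at x = 4 to 11 mm, 44 mm wide, 9 mm high above the plate; steel teeth, 6 mm high, at x = 25 to 30 mm. At the start it points the right way, tail on the bed, and has to slide 67 to 82 mm.
- insert_pad (a point): The place to press and push: on the upper face of the insert's ribbed thumb pad (flat, from the thumb bar 31 mm back), on the centre line, 12 mm behind the thumb bar. When the insert is home it lies 53 mm short of slicer_stop, 5 mm above the bed.
- insert_nose (a point): Middle of the lower edge of the insert's nose. At the start the spring tongue holds it about 9 mm above the bed, so that the nose butts against the guide caps if the insert is only pushed. Home: at slicer_stop, the plate flat on the bed.
- spring_tongue (a joint): Steel spring tongue, 16 mm wide, in the bed, rad. 0: up, its free end (at x = 0 in the slicer's frame) 7 mm above the bed; 0.146: flush. It pushes up with about 4 N when up, 6 N when flush; at the start it takes 8 to 13 N on the thumb pad to press the insert flat. It rises again behind the insert's tail when the insert is home.
- spare_insert: Grey spare insert, 90 x 92 x 5 mm, on the worktop, to be left alone. Origin: centre of its underside.
- food_pusher: White round food pusher with a knob, 86 mm across, 55 mm high, to be left alone. Origin: centre of its underside.
- sugar_bowl: Round white lidded sugar bowl, 95 x 95 x 74 mm, to be left alone. Origin: centre of its underside.
- tumbler: Clear drinking glass, 80 x 80 x 91 mm, to be left alone. Origin: centre of its underside.
- wooden_spoon: Wooden spoon, 310 x 47 x 14 mm, to be left alone. Origin: centre of its underside.
- espresso_cup: Small white cup, orange inside, 62 x 92 x 51 mm, to be left alone. Origin: centre of its underside.
- gas_lighter: Black and steel gas lighter, 231 mm long, 26 mm high, beside the hob, to be left alone. Origin: centre of its underside.

How it is judged:
By the outcome, as a careful person would: the job done as asked, in the order asked, and still so for the second after the job is handed in, with the robot touching nothing.
It also fails if it takes over 40 s, if anything falls off the work surface, if the arm or the gripper's body presses on something with over 40 N, if the wrist force passes 120 N, or if a joint passes its speed limit or range.

## Working session

There is one attempt and no reset: what is moved stays moved. The work goes in short steps, Python scripts to look and compute and a shell command to move; the robot and the scene stay as the last step left them, time stands still between calls to the robot, and variables do not carry over. Pictures are saved under pics/ and viewed, at most 10 in all, crops included, and the job is handed in when it is done.

```bash
mkdir -p pics; python3 - <<'E'
from workcell import manip
import cv2,numpy as np
o=manip.get_obs();print({k:np.round(v,3).tolist() for k,v in o.items()})
for c in ["scene","side"]:
    p=manip.camera(c);cv2.imwrite(f"pics/{c}0.png",p["frame"][...,::-1])
    print(c,np.round(p["eye"],3),np.round(p["attitude"],3).tolist(),p["camera_matrix"].round(1).tolist())
    for n in ["slicer","slicer_entry","slicer_stop","insert","insert_pad","insert_nose","tumbler","sugar_bowl","food_pusher","espresso_cup"]:
        print(n,[(np.round(d["at"],4).tolist(),round(float(d["score"]),2)) for d in manip.tip_of(p,n)[:2]])
E
```

```text
{'clock': 0.0, 'joint_pos': [-1.283, 0.333, -0.065, 1.461, 0.022, 1.35, -0.088], 'joint_velocities': [-0.001, -0.0, -0.0, -0.002, 0.0, 0.0, 0.001], 'tau': [0.001, -62.544, 0.049, -39.16, 0.016, 0.01, -0.0], 'position': [0.191, 0.595, 0.23], 'ee_rot': [0.155, 0.988, -0.001, -0.0], 'ft_force': [-0.187, 0.4, -0.114], 'torque': [0.038, -0.01, -0.066], 'grasp_force': 0.0, 'grip_width': 1.005}
scene [ 0.209 -0.89   0.962] [0.371, -0.08, -0.19, 0.906] [[399.5, 0.0, 277.3], [0.0, 399.5, 207.0], [0.0, 0.0, 1.0]]
slicer [([0.4963, -0.0434, 0.0018], 0.82)]
slicer_entry [([0.4939, -0.0136, 0.0207], 0.74)]
slicer_stop [([0.4814, 0.0449, 0.0198], 0.92), ([0.4982, -0.043, 0.0006], 0.58)]
insert [([0.5013, -0.0663, 0.0232], 0.88)]
insert_pad [([0.5025, -0.0714, 0.0303], 0.71)]
insert_nose [([0.4935, -0.0212, 0.0328], 0.6)]
tumbler [([0.6529, 0.307, 0.0004], 0.79)]
sugar_bowl [([0.7357, -0.2265, -0.0002], 0.96)]
food_pusher [([0.6356, -0.2355, -0.0019], 0.63)]
espresso_cup [([0.4188, -0.2725, -0.0], 0.92)]
side [0.154 1.162 0.644] [-0.09, 0.531, 0.833, -0.126] [[490.9, 0.0, 278.3], [0.0, 490.9, 207.3], [0.0, 0.0, 1.0]]
slicer [([0.5002, -0.0415, -0.002], 0.97)]
slicer_entry [([0.4947, -0.011, 0.0228], 0.69), ([0.7413, -0.2288, 0.0021], 0.2)]
slicer_stop [([0.4778, 0.0489, 0.021], 0.88)]
insert [([0.4992, -0.071, 0.0266], 0.61), ([0.6199, 0.3815, 0.0014], 0.24)]
insert_pad [([0.5024, -0.07, 0.0295], 0.95)]
insert_nose [([0.4956, -0.0226, 0.025], 0.57)]
tumbler [([0.6509, 0.3042, 0.001], 0.77), ([0.4946, -0.0092, 0.02], 0.33)]
sugar_bowl [([0.7357, -0.2265, -0.001], 0.67)]
food_pusher []
espresso_cup [([0.4199, -0.2783, -0.001], 0.87)]
```

View pictures.

View pics/scene0.png

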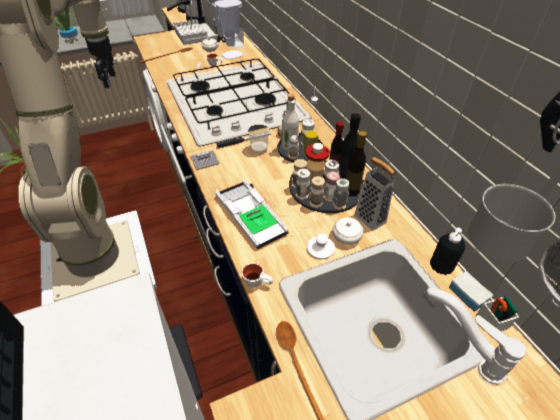

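View pics/side0.png

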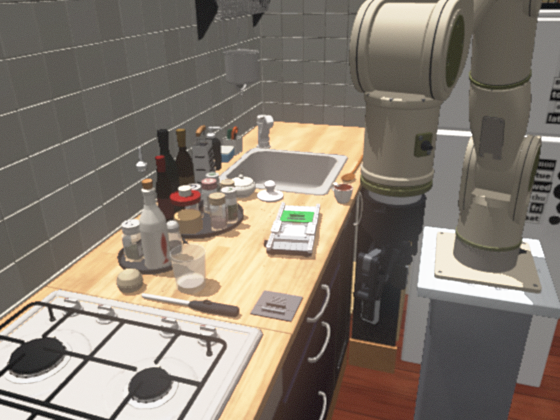

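```bash
python3 -m jog '{"offset":[[0.025,-0.02,0],[0.025,-0.03,0],[0.025,-0.03,0],[0.025,-0.03,0],[0.025,-0.03,0],[0.02,-0.035,0],[0.02,-0.035,0],[0.02,-0.035,0],[0.02,-0.035,0],[0.02,-0.035,0],[0.015,-0.035,0],[0.015,-0.035,0],[0.015,-0.035,0],[0.01,-0.035,0],[0.01,-0.035,0],[0.01,-0.035,0],[0.005,-0.035,0],[0.005,-0.035,0],[0,-0.035,0],[0,-0.01,0]],"yaw":[-2,-3,-3,-3,-3,-3,-3,-3,-3,-3,-3,-3,-3,-3,-3,-3,-3,-3,-3,-3],"jaw":[1,1,1,1,1,1,1,1,1,1,1,1,1,1,1,1,1,1,1,1]}'; python3 - <<'E'
from workcell import manip
import numpy as np,cv2
from scipy.spatial.transform import Rotation as R
o=manip.get_obs();r=R.from_quat(o["ee_rot"]).as_matrix()
print(o["position"],np.degrees(np.arctan2(r[1,1],r[0,1])),r[:,2],o["joint_pos"])
for c in ["wrist","scene","side"]:
    p=manip.camera(c)
    if c=="wrist": cv2.imwrite("pics/w1.png",p["frame"][...,::-1])
    for n in ["slicer","slicer_entry","slicer_stop","insert","insert_pad","insert_nose"]:
        print(c,n,[(np.round(d["at"],4).tolist(),round(float(d["score"]),2)) for d in manip.tip_of(p,n)[:1]])
E
```

```text
clock: 2.77
position: [0.5008, -0.051, 0.2318]
ee_rot: [0.625, 0.781, -0.0, 0.001]
ft_force: [-0.6, -0.6, 0.3]
grip_width: -0.0
grasp_force: 0.0
[ 0.5007911  -0.05099984  0.23175247] 12.669075188127715 [ 8.68037674e-04 -1.27603857e-03 -9.99998809e-01] [-0.53138946  0.04840638  0.56481278  1.80276583 -0.02560923  1.29710489
  0.26091046]
wrist slicer [([0.4976, -0.0404, -0.0003], 0.63)]
wrist slicer_entry [([0.4933, -0.0117, 0.0204], 0.95)]
wrist slicer_stop [([0.479, 0.0522, 0.0195], 0.86)]
wrist insert [([0.5067, -0.0626, 0.024], 0.87)]
wrist insert_pad [([0.5034, -0.0762, 0.0316], 0.62)]
wrist insert_nose [([0.493, -0.0238, 0.0323], 0.75)]
scene slicer [([0.4964, -0.0412, 0.0003], 0.66)]
scene slicer_entry [([0.4938, -0.0127, 0.0209], 0.92)]
scene slicer_stop []
scene insert [([0.498, -0.0646, 0.0241], 0.6)]
scene insert_pad [([0.5059, -0.0711, 0.0307], 0.93)]
scene insert_nose [([0.491, -0.019, 0.0314], 0.64)]
side slicer [([0.4982, -0.043, -0.001], 0.8)]
side slicer_entry [([0.497, -0.0097, 0.0241], 0.85)]
side slicer_stop [([0.475, 0.0498, 0.0214], 0.56)]
side insert [([0.5016, -0.0687, 0.0261], 0.62)]
side insert_pad [([0.6432, -0.2349, 0.002], 0.59)]
side insert_nose [([0.4961, -0.0208, 0.0244], 0.76)]
```

View pics/w1.png

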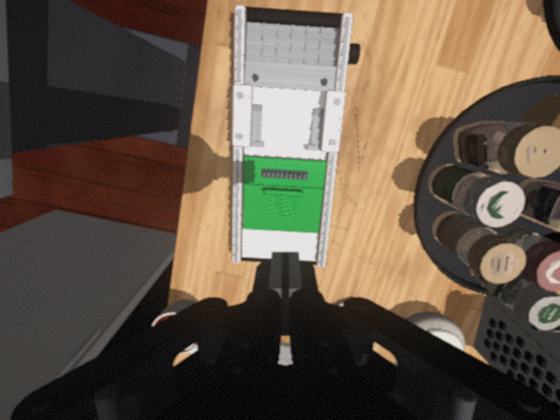

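```bash
cat > h.py <<'E'
from workcell import manip
import numpy as np,cv2
from scipy.spatial.transform import Rotation as R
def ray(px,z,p,o):
    K=p["camera_matrix"];d=p.get("distortion")
    H=np.array(p["hand_eye"]);T=R.from_quat(o["ee_rot"]).as_matrix()
    v=np.linalg.inv(K)@[px[0],px[1],1];v=np.array([v[0],-v[1],-v[2]])
    c=T@H[:3,3]+o["position"];w=T@H[:3,:3]@v
    return c+w*(z-c[2])/w[2]
E
python3 - <<'E'
from h import *
o=manip.get_obs();p=manip.camera("wrist");print(p.keys())
f=p["frame"].astype(int);g=((f[...,1]>90)&(f[...,0]<80)&(f[...,2]<110)).astype(np.uint8)
cs,_=cv2.findContours(g,0,2);c=max(cs,key=cv2.contourArea);r=cv2.minAreaRect(c);print(r)
q=cv2.approxPolyDP(c,8,True)[:,0];print(q.tolist())
for s,z in [((235,262),.03),((237,10),.03),((325,264),.03),((352,15),.03),((283,207),.031),((264,191),.041),((302,193),.041),((262,175),.04),((307,176),.04)]:
    print(s,ray(s,z,p,o).round(4))
for s in q: print(s,ray(s,.028,p,o).round(4))
E
```

```text
dict_keys(['frame', 'camera_matrix', 'hand_eye', 'shot'])
((281.3319091796875, 199.0221405029297), (81.28622436523438, 70.7762222290039), 3.8140745162963867)
[[244, 162], [242, 231], [316, 236], [324, 167]]
(235, 262) [ 0.4641 -0.1536  0.03  ]
(237, 10) [0.417  0.1137 0.03  ]
(325, 264) [ 0.5729 -0.131   0.03  ]
(352, 15) [0.5273 0.1351 0.03  ]
(283, 207) [ 0.5057 -0.0709  0.031 ]
(264, 191) [ 0.4804 -0.0546  0.041 ]
(302, 193) [ 0.522  -0.0473  0.041 ]
(262, 175) [ 0.4745 -0.0378  0.04  ]
(307, 176) [ 0.5228 -0.0276  0.04  ]
[244 162] [ 0.4514 -0.0303  0.028 ]
[242 231] [ 0.4647 -0.1122  0.028 ]
[316 236] [ 0.5529 -0.0983  0.028 ]
[324 167] [ 0.5403 -0.0154  0.028 ]
```

```bash
python3 -m jog '{"offset":[[0.001,-0.005,-0.03],[0.001,-0.005,-0.03],[0.001,-0.005,-0.03],[0.001,-0.005,-0.03],[0.001,-0.0035,-0.03],[0,0,-0.02],[0,0,-0.01],[0,0,0]],"yaw":[-1,-1,-0.8,0,0,0,0,0],"jaw":[1,1,1,1,1,1,1,1]}'; python3 - <<'E'
from h import *
o=manip.get_obs();r=R.from_quat(o["ee_rot"]).as_matrix();print(o["position"],np.degrees(np.arctan2(r[1,1],r[0,1])))
a=manip.camera("wrist")["frame"];b=manip.camera("side")
u=cv2.resize(b["frame"][180:280,240:350],(560,510),interpolation=2)
cv2.imwrite("pics/w2.png",a[...,::-1]);cv2.imwrite("pics/s2.png",u[...,::-1])
E
```

```text
clock: 4.53
position: [0.5048, -0.0684, 0.0495]
ee_rot: [0.64, 0.768, -0.001, -0.001]
ft_force: [-0.2, -0.7, -0.6]
grip_width: -0.001
grasp_force: 0.0
[ 0.50478757 -0.06840786  0.04953281] 10.390574487350767
```

View pics/w2.png

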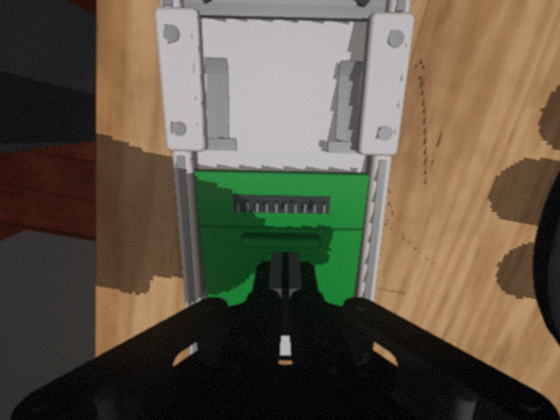

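```bash
python3 - <<'E'
from h import *
o=manip.get_obs();p=manip.camera("wrist")
for s,z in [((281,234),.041),((281,247),.041),((281,212),.036),((282,171),.034),((282,198),.04),((282,170),.029)]: print(s,ray(s,z,p,o).round(4))
for s in [(204,300),(197,172),(359,300),(368,172)]: print(s,ray(s,.03,p,o).round(4))
for n in ["insert_pad","insert_nose","slicer_stop","slicer_entry"]: print(n,[(np.round(d["at"],4).tolist(),round(float(d["score"]),2)) for d in manip.tip_of(p,n)[:1]])
E
```

```text
(281, 234) [ 0.5025 -0.0535  0.041 ]
(281, 247) [ 0.5039 -0.061   0.041 ]
(281, 212) [ 0.5006 -0.0429  0.036 ]
(282, 171) [ 0.4972 -0.0212  0.034 ]
(282, 198) [ 0.4996 -0.0341  0.04  ]
(282, 170) [ 0.4972 -0.0216  0.029 ]
(204, 300) [ 0.4643 -0.1092  0.03  ]
(197, 172) [ 0.4524 -0.0307  0.03  ]
(359, 300) [ 0.558  -0.0921  0.03  ]
(368, 172) [ 0.543  -0.0142  0.03  ]
insert_pad [([0.5033, -0.0731, 0.0317], 0.67)]
insert_nose [([0.4956, -0.0236, 0.0317], 0.77)]
slicer_stop [([0.4822, 0.0534, 0.0208], 0.92)]
slicer_entry [([0.4908, -0.0121, 0.0225], 0.58)]
```

```bash
python3 -m jog '{"offset":[[0.0005,-0.004,0],[0.0005,-0.004,0],[0,0,-0.006],[0,0,-0.006],[0,0,-0.002],[0,0,-0.002],[0,0,0]],"yaw":[-0.3,0,0,0,0,0,0],"jaw":[1,1,1,1,1,1,1]}'
```

```text
clock: 5.47
position: [0.5067, -0.0763, 0.0347]
ee_rot: [0.642, 0.767, -0.0, -0.0]
ft_force: [-0.6, 0.4, 0.3]
grip_width: -0.0
grasp_force: 0.0
```

```bash
python3 -m jog '{"offset":[[0,0,-0.002],[0,0,-0.002],[0,0,-0.002],[0,0,-0.002],[0,0,0],[0,0,0]],"yaw":[0,0,0,0,0,0],"jaw":[1,1,1,1,1,1]}'
```

```text
clock: 5.97
position: [0.5075, -0.0762, 0.0277]
ee_rot: [0.642, 0.767, 0.0, 0.0]
ft_force: [-2.4, 1.3, 8.0]
grip_width: -0.003
grasp_force: 3.6
```

```bash
python3 -m jog '{"offset":[[0,0,-0.0015],[0,0,-0.0015],[0,0,-0.0015],[0,0,0],[0,0,0]],"yaw":[0,0,0,0,0],"jaw":[1,1,1,1,1]}'
```

```text
clock: 6.38
position: [0.5082, -0.076, 0.025]
ee_rot: [0.642, 0.767, 0.001, 0.0]
ft_force: [-9.4, 2.7, 30.2]
grip_width: -0.0
grasp_force: 15.4
```

```bash
python3 -m jog '{"offset":[[-0.0007,0.003,0],[-0.0007,0.003,0],[-0.0007,0.003,0],[-0.0007,0.003,0],[-0.0007,0.003,0],[-0.0005,0.003,0],[0,0,0]],"yaw":[0,0,0,0,0,0,0],"jaw":[1,1,1,1,1,1,1]}'; python3 - <<'E'
from h import *
a=manip.camera("wrist")["frame"]
cv2.imwrite("pics/w3.png",a[...,::-1])
E
```

```text
clock: 6.97
position: [0.5058, -0.0598, 0.0251]
ee_rot: [0.642, 0.766, 0.001, 0.003]
ft_force: [-0.2, -4.7, 18.2]
grip_width: 0.005
grasp_force: 9.4
```

View pics/w3.png

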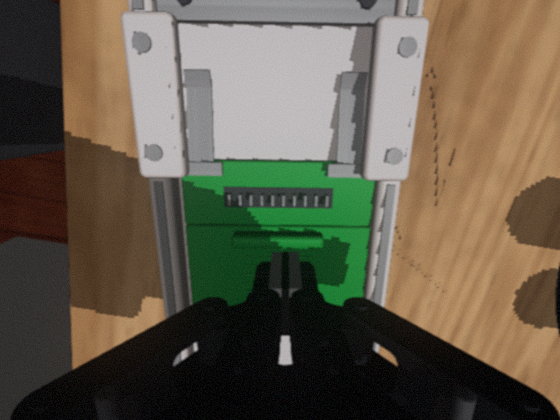

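```bash
python3 -m jog '{"offset":[[-0.0006,0.0035,-0.001],[-0.0007,0.004,0],[-0.0007,0.004,0],[-0.0007,0.004,0],[-0.0007,0.004,0],[-0.0007,0.004,0],[0,0,0]],"yaw":[0,0,0,0,0,0,0],"jaw":[1,1,1,1,1,1,1]}'
```

```text
clock: 7.6
position: [0.5025, -0.0387, 0.025]
ee_rot: [0.643, 0.766, 0.001, 0.004]
ft_force: [-2.6, -12.5, 30.1]
grip_width: 0.002
grasp_force: 14.9
```

```bash
python3 -m jog '{"offset":[[-0.0007,0.004,0],[-0.0007,0.004,0],[-0.0007,0.004,0],[-0.0007,0.004,0],[-0.0007,0.004,0],[-0.0004,0.002,0],[0,0,0]],"yaw":[0,0,0,0,0,0,0],"jaw":[1,1,1,1,1,1,1]}'; python3 - <<'E'
from h import *
a=manip.camera("wrist")["frame"]
cv2.imwrite("pics/w4.png",a[...,::-1])
E
```

```text
clock: 8.18
position: [0.4988, -0.0162, 0.025]
ee_rot: [0.643, 0.766, 0.002, 0.004]
ft_force: [-1.2, -12.6, 29.6]
grip_width: 0.003
grasp_force: 15.0
```

View pics/w4.png

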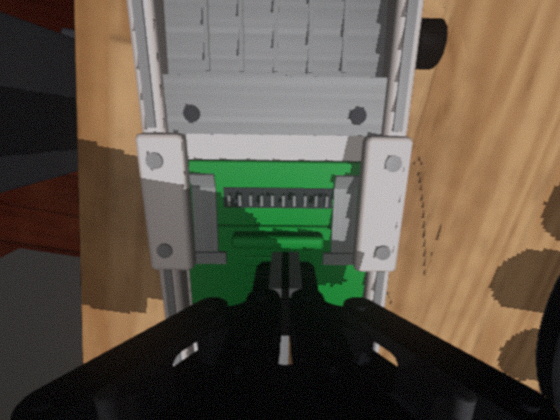

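```bash
python3 -m jog '{"offset":[[-0.0005,0.003,0],[-0.0005,0.003,0],[-0.0005,0.003,0],[-0.0003,0.002,0],[0,0,0]],"yaw":[0,0,0,0,0],"jaw":[1,1,1,1,1]}'
```

```text
clock: 8.65
position: [0.4971, -0.0053, 0.025]
ee_rot: [0.643, 0.766, 0.002, 0.004]
ft_force: [-2.3, -12.8, 30.7]
grip_width: 0.002
grasp_force: 15.3
```

```bash
python3 -m jog '{"offset":[[-0.0003,0.0015,0],[-0.0003,0.0015,0],[0,0,0]],"yaw":[0,0,0],"jaw":[1,1,1]}'
```

```text
clock: 8.9
position: [0.4967, -0.002, 0.025]
ee_rot: [0.643, 0.766, 0.002, 0.004]
ft_force: [-0.3, -12.3, 29.5]
grip_width: 0.003
grasp_force: 14.5
```

Still sliding at the same drag, no stop yet.

```bash
python3 -m jog '{"offset":[[-0.0003,0.0015,0],[-0.0003,0.0015,0],[0,0,0]],"yaw":[0,0,0],"jaw":[1,1,1]}'
```

```text
clock: 9.15
position: [0.4965, -0.0007, 0.025]
ee_rot: [0.644, 0.765, 0.001, 0.005]
ft_force: [2.1, -18.6, 26.7]
grip_width: 0.006
grasp_force: 17.8
```

```bash
python3 -m jog '{"offset":[[-0.0003,0.001,0],[-0.0002,0.001,0],[0,0,0]],"yaw":[0,0,0],"jaw":[1,1,1]}'; python3 - <<'E'
from h import *
a=manip.camera("wrist")["frame"]
cv2.imwrite("pics/w5.png",a[...,::-1])
E
```

```text
clock: 9.4
position: [0.4965, -0.0006, 0.025]
ee_rot: [0.644, 0.765, 0.001, 0.006]
ft_force: [4.7, -25.3, 23.7]
grip_width: -0.004
grasp_force: 20.6
```

View pics/w5.png

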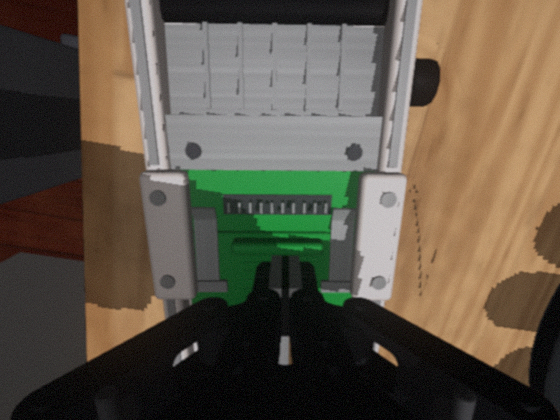

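```bash
python3 -m jog '{"offset":[[0.0002,-0.001,0.0015],[0.0002,-0.0015,0.0015],[0.0002,-0.001,0.002],[0,0,0.003],[0,0,0.01],[0,0,0.03],[0,0,0.035],[0,-0.035,0.02],[0,-0.04,0.01],[0,-0.04,0],[0,0,0]],"yaw":[0,0,0,0,0,0,0,0,0,0,0],"jaw":[1,1,1,1,1,1,1,1,1,1,1]}'; python3 - <<'E'
from h import *
p=manip.camera("wrist");o=manip.get_obs()
cv2.imwrite("pics/w6.png",cv2.resize(p["frame"][20:320,130:430],(600,600),interpolation=2)[...,::-1])
for n in ["insert_pad","insert_nose","slicer_stop","insert","slicer","spring_tongue"]: print(n,[(np.round(d["at"],4).tolist(),round(float(d["score"]),2)) for d in manip.tip_of(p,n)[:1]])
E
```

```text
clock: 10.37
position: [0.4918, -0.1205, 0.1363]
ee_rot: [0.645, 0.764, 0.0, 0.002]
ft_force: [0.0, -1.2, 0.4]
grip_width: -0.001
grasp_force: 0.0
insert_pad [([0.4946, -0.0, 0.0273], 0.83)]
insert_nose []
slicer_stop []
insert [([0.4946, 0.0063, 0.0205], 0.68)]
slicer [([0.4968, -0.0446, -0.0004], 0.87)]Traceback (most recent call last):
  File "<stdin>", line 4, in <module>
ValueError: it knows: espresso_cup, food_pusher, gas_lighter, insert, insert_nose, insert_pad, slicer, slicer_entry, slicer_stop, spare_insert, sugar_bowl, tumbler, wooden_spoon
```

View pics/w6.png

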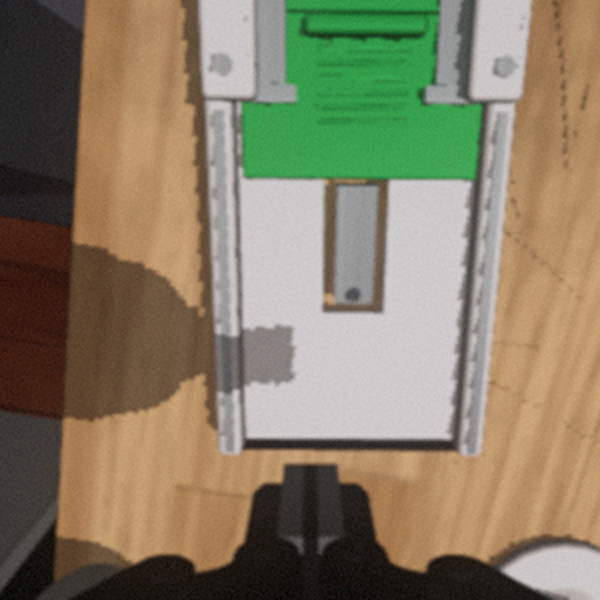

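```bash
python3 -m jog '{"offset":[[0,0.02,0.03],[0,0.02,0.03],[0,0,0.03],[0,0,0]],"yaw":[0,0,0,0],"jaw":[1,1,1,1]}'; python3 - <<'E'
from h import *
p=manip.camera("wrist");o=manip.get_obs()
cv2.imwrite("pics/w7.png",cv2.resize(p["frame"][60:260,190:390],(600,600),interpolation=2)[...,::-1])
for n in ["insert_pad","insert_nose","slicer_stop","insert","slicer"]: print(n,[(np.round(d["at"],4).tolist(),round(float(d["score"]),2)) for d in manip.tip_of(p,n)[:1]])
E
```

```text
clock: 11.0
position: [0.4948, -0.0704, 0.23]
ee_rot: [0.641, 0.768, 0.003, 0.002]
ft_force: [0.7, -1.5, 0.7]
grip_width: 0.0
grasp_force: 0.0
insert_pad [([0.4932, -0.0047, 0.0269], 0.62)]
insert_nose [([0.4851, 0.0471, 0.022], 0.91)]
slicer_stop [([0.4815, 0.052, 0.0191], 0.58)]
insert [([0.4942, 0.0057, 0.0195], 0.61)]
slicer [([0.4966, -0.0401, 0.0006], 0.89)]
```

View pics/w7.png

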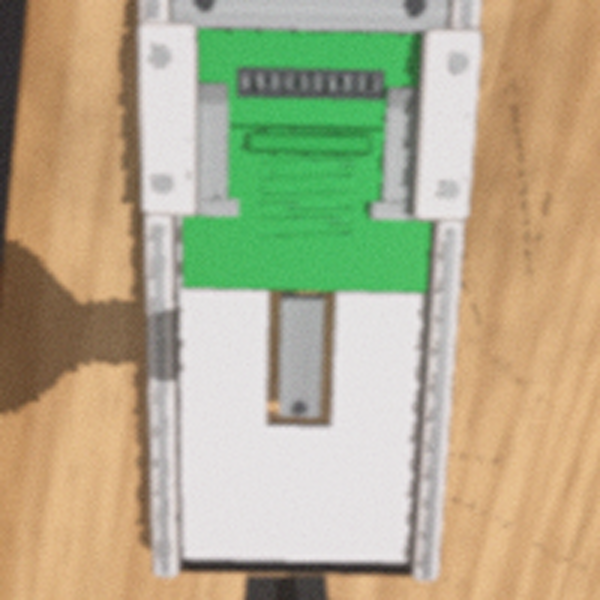

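The insert's nose is flush against the bridge (row 28). The tongue lies uncovered behind the tail: tail at row 290, free end at row 294. The hand is clear.

```bash
python3 -c "
from workcell import manip
print(manip.hand_in())"
```

```text
the job is handed in; nothing more can be done
None
```

I pressed the insert flat at about 30 N and pushed it under the leaf springs until it stopped against the blade bridge. The last picture shows the nose at the bridge and the spring tongue uncovered behind the tail. The hand is clear, the job went in at about 11 s, and I got no verdict back.

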